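# Set the bobbin winder's tailstock to its gauge mark

### The job

On the bobbin winder, roll the knurled steel wheel under a light fingertip, stroke by stroke, until the gap between headstock and tailstock has closed so far that the tailstock's pointer stands in line with the mark of the gauge clip, then take the hand away. Move the tailstock only by the wheel: do not push the tailstock itself, do not pinch the wheel, and leave everything else on the table where it is.

Things in the scene. Friction and masses are not known exactly. Their poses are not given: they have to be found in the camera images.
- winder: Bobbin winder: wooden bed 120 x 380 x 22 mm, fixed on the table. Origin at the centre of its underside; y runs along the bed from the wheel end (-y) to the headstock end (+y), x across it, z up. Fixed dark wooden headstock (60 x 40 mm, 72 mm high) at y = 130 to 170 mm, behind it a smooth wooden pulley (radius 32 mm, top 84 mm high). Gauge clip on the +x edge.
- wheel: Knurled steel adjuster wheel, radius 30 mm, 20 mm wide, axle along the winder's x. Origin at its centre: on the bed's centre line, 130 mm towards -y, 45 mm above the table. Turns with about 1.3 N at the rim and stays where it is left. A rack links it to the tailstock: 8 mm of slide per radian (per 30 mm of rim). More than 35 N on it counts as pinching or leaning on it.
- rim_top (a point): Highest point of the wheel's rim, 75 mm above the table; does not turn with the wheel. Roll the rim here towards the winder's +y and the tailstock moves to +y too (gap closes); roll towards -y and it opens. On both sides stand fixed wooden cheeks (each 10 mm thick, 12 to 22 mm from the wheel's mid-plane, 74 mm long), 68 mm high: only the top 7 mm of rim is free.
- tailstock: The sliding dark wooden block, 50 mm (x) x 40 mm (y), top 70 mm above the table, with a steel cone on its +y face. Origin 22 mm above the table, in the plane of the face with the cone; axes like the winder's. It slides along the winder's y by up to 48 mm from its rearmost place. Only the wheel may move it.
- pointer_tip (a point): End of the tailstock's pointer, a thin steel blade 2.5 mm thick standing out to the winder's +x side from the middle of the tailstock, 35 mm from the bed's centre line. Axes like the winder's; 40 mm above the table.
- gauge: The gauge clip: a small steel block 22 x 14 x 12 mm fixed on the bed's +x edge, carrying a mark blade 2.5 mm thick that points to the tailstock. Its place along the bed differs from start to start. Origin in the middle of the blade's plane, on the bed's top, 51 mm from the bed's centre line; axes like the winder's.
- mark_tip (a point): End of the gauge clip's mark blade, 37 mm from the bed's centre line, 40 mm above the table; axes like the winder's. At the start it lies 12 to 32 mm ahead (winder's +y) of the pointer; the job is done when the pointer is in line with it, i.e. both have the same y in the winder's frame.
- bobbin_a: Loose dark wooden lace bobbin with beads, 110 mm long, 11 mm thick, lying beside the winder; leave it.
- bobbin_b: Loose light wooden lace bobbin, the same size, lying beside the winder; leave it.
- spool: Loose white thread spool, 32 mm across, 40 mm tall, standing beyond the winder; origin at its foot. Leave it.
- pin_tin: Loose round tin, 70 mm across, 28 mm tall, beyond the winder; origin at its foot. Leave it.
- phone: Loose black phone, 75 x 150 x 9 mm, flat on the table; leave it.
- notebook: Loose blue notebook, 150 x 210 x 16 mm; leave it.
- mug: Loose white mug, 80 mm across, 90 mm tall; leave it.

How it is judged:
On the way:
1. a fingertip is on the knurled wheel (contact force between the fingers and wheel above 0.5 N), for 0.1 s.
At the end, for the whole second after the job is handed in: the tailstock's pointer is in line with the gauge mark to 3 mm along the bed and at rest, and each loose thing lies within 20 mm of where it was (y of pointer_tip in the frame of mark_tip between -0.003 and 0.003 m and linear speed of tailstock below 0.003 m/s and distance of each of bobbin_a, bobbin_b, spool, pin_tin, phone, notebook, mug from where it was at the start of the episode below 0.02 m); the robot touches nothing.
It fails at once if the tailstock is pushed directly (more than 2 N) (contact force between any of the fingers, the arm and tailstock above 2 N).
It fails at once if the wheel is pinched or leaned on (more than 35 N) (contact force between any of the fingers, the arm and wheel above 35 N).
It fails at once if a loose thing is shifted or lifted by more than 20 mm (distance of any of bobbin_a, bobbin_b, spool, pin_tin, phone, notebook, mug from where it was at the start of the episode above 0.02 m).
It also fails if it takes over 48 s, if anything falls off the work surface, if the arm or the gripper's body presses on something with over 40 N, if the wrist force passes 120 N, or if a joint passes its speed limit or range.

### The arm

A 6-joint arm with a two-finger parallel gripper is mounted at the origin on the work surface. World frame = base frame: x ahead of the robot, y to its left, z up, the work surface at z = 0. Lengths are in m, angles in rad, forces in N, time in s.
With the tool pointing down it reaches from about 0.35 to 0.775 m from the base axis. Payload 7.3 kg.
Tool frame: the origin (TCP) lies at the very end of the fingers, on their centre line; the grasp point (between the pads) lies 19 mm behind it (robot.pinch_z is the distance from the TCP to the grasp point, in m); z points along the fingers, y is the line along which they close (so a half turn about z gives the same grasp; the last joint's range is limited). The gripper opens to 92 mm and grips with 3 to 60 N. Pads are 19 mm wide; open, the fingers measure 130 mm over their backs; the gripper's body (75 mm by 190 mm) begins 47 mm behind the grasp point.
Start: joints at [-1.471, 0.342, 1.524, -0, 1.275, -0.146], TCP at [0.128, -0.509, 0.189] pointing down, gripper open.
Joint ranges: [-2.53, 2.53], [-0.77, 2.02], [0.04, 2.7], [-1, 4.14], [0.28, 2.66], [-3.11, 3.11]. Speed limits (rad/s): [2.57, 2.57, 3.14, 3.14, 3.14, 3.14].

### API

Orientations are given as [roll, pitch, yaw] about the fixed x, y, z axes, in that order (R = Rz(yaw) Ry(pitch) Rx(roll)).
In Python, from cell import robot gives the robot as it stands.
- The arm moves only by the tool move_arm, never from a script. Its argument "motion" is a list of rows, each a list of 6 numbers: the shift along the tool's x, y, z in units of 0.1 m (1.0 is 0.1 m), then the turn, a rotation vector about the tool's x, y, z in units of pi rad (1.0 is pi rad). In form: [[dx, dy, dz, rx, ry, rz], ...]. A call has 1 to 12 rows; each row is the pose to reach, as a shift and turn from the pose commanded when the call began, along the tool's axes at that moment, turning the shorter way round; what a row does not reach only later rows make up. A row lasts 1/8 s, in which the tool goes at most 62.5 mm and 10.7 degrees, less where a joint would pass 70% of its speed; a pose out of reach is approached as far as the arm can. A call with a number of a shift or a turn outside -1 to 1 is refused whole. A call with a gripper value outside its range is refused whole. "fingers" is the opening, from -1 (shut) to 1 (fully open), set as the call begins (left out, the last holds). The fingers move at their own pace and stop on an object; "newtons" is the grip in N (left out, the last holds). Time passes only in rows, so rows that repeat a pose let the fingers close. It gives the time, the measured TCP pose, the force, the opening and the grip force at its end, in the units of the state.
- robot.observe(): the state, without advancing time (a new reading comes with each control period).
- robot.read_camera(name): name is "scene" or "top" or "wrist"; returns a dict with "image" (420x560x3 uint8, red, green, blue), "range_z" (420x560 float32, m along the optical axis (not along the pixel's ray), 0 where there is no reading), "vfov" (degrees; the focal length in pixels is half the picture's height over the tangent of half this angle, whatever the lens; pixels are square), "cx", "cy" (the principal point, pixels), "extrinsics" (4x4, takes a point from camera to world coordinates); the wrist camera has in their place "hand_eye" (4x4, takes a point from camera to tool coordinates, whose origin is the TCP and whose axes are the flange's). Camera axes: x right, y up, looking along -z (the intrinsics and any distortion apply to the point x, -y, -z); pixel columns grow to the right and rows downward; lengths in m; the calibration is good to about 2 mm. A picture is of the moment at which its call begins: read the wrist's pose just before it.
- robot.hand_in(): hands the job in; it is judged then, once.
The state is a dict: "time": time; "qpos": joint angles; "qvel": joint speeds; "joint_efforts": joint torques, N m; "tool_pos": TCP position; "tool_rot": TCP orientation; "contact_force": force on the tool from outside, world axes, zero at the start; "torque": the same for the moment, N m; "opening": finger opening in m; "grip_force": force on a finger pad.
Only numpy, scipy, OpenCV 4.12 (cv2) and the standard library are available. Lean on these libraries where they do the work, as an engineer would, in place of code of your own. Each camera call takes 0.05 s, during which the arm holds its last target. There are 200 camera calls.

## Working session

There is one attempt and no reset: what is moved stays moved. The work goes in short steps, Python scripts to look and compute and a tool call to move; the robot and the scene stay as the last step left them, time stands still between calls to the robot, and variables do not carry over. Pictures are saved under pics/ and viewed, at most 10 in all, crops included, and the job is handed in when it is done.

Besides the shell and the picture viewer there is one more tool, called after ">>>" by a JSON object that holds its "name" and its "arguments", one argument or row to a line. move_arm: Moves the arm, as the interface text tells. Shifts and turns lie within -1 to 1; 1 stands for 0.1 m of shift or pi rad of turn. Its arguments: {"type":"object","properties":{"motion":{"type":"array"},"fingers":{"type":"number"},"newtons":{"type":"number"}},"required":["motion"]}

```bash
mkdir -p pics; ls; python3 - <<'E'
from cell import robot
import cv2,numpy as np
o=robot.observe();print(o)
for n in("scene","top"):
    c=robot.read_camera(n);cv2.imwrite(f"pics/{n}0.png",c["image"][...,::-1]);np.savez(f"{n}0.npz",**c)
    print(n,c["vfov"],c["cx"],c["cy"],np.round(c["extrinsics"],3).tolist(),[k for k in c])
E
```

```text
pics
{'time': 0.0, 'qpos': array([-1.47100776e+00,  3.42690970e-01,  1.52501719e+00,  1.40213520e-05,
        1.27538781e+00, -1.46012978e-01]), 'qvel': array([-0.00058494, -0.00052506,  0.00033013,  0.00125781, -0.0012046 ,
       -0.00031738]), 'joint_efforts': array([ 1.17739437e-03, -4.31246495e+01, -2.44222856e+01,  7.18026306e-02,
        5.59141603e-02, -1.36496360e-04]), 'tool_pos': array([ 0.12772364, -0.50875258,  0.18836142]), 'tool_rot': array([-3.14010728e+00, -2.31990961e-04,  2.45797283e-01]), 'contact_force': array([0.42028759, 0.47491425, 0.16725945]), 'torque': array([ 0.00991868, -0.00272096, -0.0284544 ]), 'grip_force': 0.0, 'opening': 0.09218054318538713}
scene 56.84808335689189 281.7814424821108 210.6133406133989 [[-0.864, -0.399, 0.307, 0.908], [0.503, -0.673, 0.543, 0.543], [-0.01, 0.624, 0.782, 0.99], [0.0, 0.0, 0.0, 1.0]] ['image', 'range_z', 'vfov', 'cx', 'cy', 'extrinsics']
top 47.187622866889 280.37014735241 207.89814532495708 [[-0.001, 0.988, -0.157, 0.346], [-1.0, -0.0, 0.004, -0.087], [0.004, 0.157, 0.988, 1.378], [0.0, 0.0, 0.0, 1.0]] ['image', 'range_z', 'vfov', 'cx', 'cy', 'extrinsics']
```

View pics/top0.png

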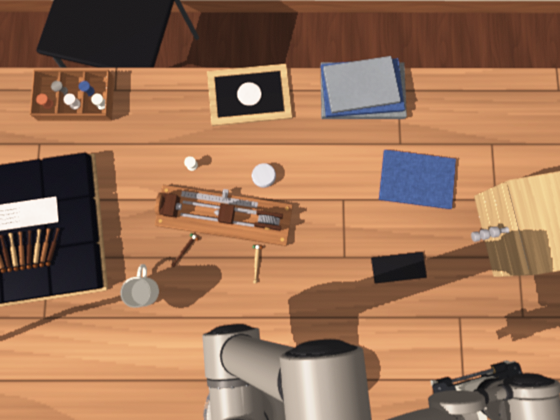

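View pics/scene0.png

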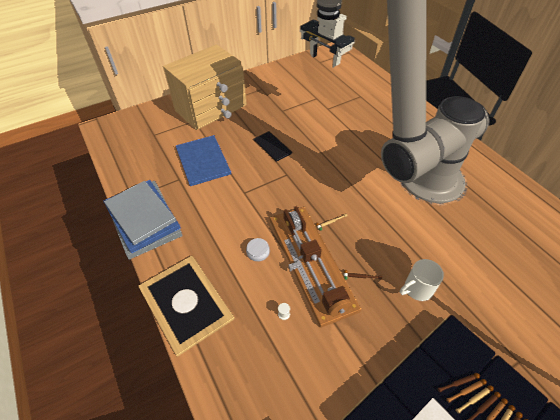

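The top view shows the winder at px (158–298, 185–243): wheel at about (270,215), tailstock (228,212), headstock (168,203) and gauge clip (226,193). The scene view agrees. Winder y is roughly world +y.

```bash
cat >h.py <<'E'
import numpy as np,cv2
def cloud(c,T):
    h,w=c["range_z"].shape;f=h/2/np.tan(np.radians(float(c["vfov"]))/2)
    u,v=np.meshgrid(np.arange(w),np.arange(h));d=c["range_z"]
    p=np.stack([(u-c["cx"])/f*d,-(v-c["cy"])/f*d,-d],-1)
    return p@T[:3,:3].T+T[:3,3]
def ray(c,T,u,v,z):
    f=c["image"].shape[0]/2/np.tan(np.radians(float(c["vfov"]))/2)
    d=T[:3,:3]@np.array([(u-c["cx"])/f,-(v-c["cy"])/f,-1]);return T[:3,3]+d*(z-T[2,3])/d[2]
def proj(c,T,p):
    f=c["image"].shape[0]/2/np.tan(np.radians(float(c["vfov"]))/2)
    q=T[:3,:3].T@(np.asarray(p)-T[:3,3]);return np.array([c["cx"]-f*q[0]/q[2],c["cy"]+f*q[1]/q[2]])
E
python3 - <<'E'
from h import *
c=dict(np.load("top0.npz"));P=cloud(c,c["extrinsics"])
sub=np.zeros(P.shape[:2],bool);sub[178:250,150:305]=1
z=P[...,2];print("table z",np.median(z[150:250,320:370]))
m=sub&(z>.014)&(z<.1)
n,l,s,_=cv2.connectedComponentsWithStats(m.astype(np.uint8));k=1+np.argmax(s[1:,4]);m=l==k
r=cv2.minAreaRect(P[m][:,:2].astype(np.float32));print(r,s[1:])
from cell import robot
T=robot.read_camera("wrist");print(T["hand_eye"].round(3).tolist(),T["vfov"])
E
```

```text
table z -0.00045406872144526655
((0.5494747757911682, 0.06862714886665344), (0.379247784614563, 0.13129998743534088), 81.33517456054688) [[ 253  178   22    9  144]
 [ 155  185  138   60 5631]
 [ 190  234    1    1    1]
 [ 188  242    1    2    2]
 [ 257  246    1    1    1]
 [ 256  249    1    1    1]]
[[0.0, 0.955, 0.297, 0.08], [1.0, -0.0, -0.0, 0.0], [-0.0, 0.297, -0.955, -0.196], [0.0, 0.0, 0.0, 1.0]] 65.87552689420693
```

>>> {"name": "move_arm", "arguments": {
  "motion": [
    [0.33,-0.23,0,0,0,0.042],
    [0.66,-0.46,0,0,0,0.084],
    [1,-0.7,0,0,0,0.127],
    [1,-0.7,0,0,0,0.127]
  ],
  "fingers": -1,
  "newtons": 10
}}

```text
time: 0.65
tool_pos: [0.209, -0.4151, 0.1891]
tool_rot: [-3.141, -0.0, -0.151]
contact_force: [-0.7, -0.2, 0.0]
opening: 0.0565
grip_force: 0.0
```

>>> {"name": "move_arm", "arguments": {
  "motion": [
    [0.25,-0.4,0,0,0,0],
    [0.5,-0.8,0,0,0,0],
    [0.65,-1,0,0,0,0]
  ]
}}

```text
time: 1.02
tool_pos: [0.2878, -0.3272, 0.189]
tool_rot: [-3.142, 0.0, -0.151]
contact_force: [0.8, -0.5, 0.1]
opening: 0.0263
grip_force: 0.0
```

>>> {"name": "move_arm", "arguments": {
  "motion": [
    [0.25,-0.4,0,0,0,0],
    [0.5,-0.8,0,0,0,0],
    [0.65,-1,0,0,0,0]
  ]
}}

```text
time: 1.4
tool_pos: [0.3676, -0.2384, 0.189]
tool_rot: [3.141, -0.0, -0.151]
contact_force: [0.8, -0.1, 0.7]
opening: 0.0011
grip_force: 0.0
```

>>> {"name": "move_arm", "arguments": {
  "motion": [
    [0.25,-0.4,0,0,0,0],
    [0.5,-0.8,0,0,0,0],
    [0.65,-1,0,0,0,0]
  ]
}}

```text
time: 1.78
tool_pos: [0.4474, -0.1495, 0.1889]
tool_rot: [3.141, -0.0, -0.15]
contact_force: [-1.5, 0.7, 0.7]
opening: 0.0006
grip_force: 0.0
```

>>> {"name": "move_arm", "arguments": {
  "motion": [
    [0.25,-0.4,0,0,0,0],
    [0.5,-0.8,0,0,0,0],
    [0.65,-1,0,0,0,0],
    [0.65,-1,0,0,0,0],
    [0.65,-1,0,0,0,0]
  ]
}}

```text
time: 2.4
tool_pos: [0.5252, -0.0623, 0.1887]
tool_rot: [3.141, 0.001, -0.153]
contact_force: [-0.0, -0.5, 0.2]
opening: 0.0006
grip_force: 0.0
```

```bash
cat >>h.py <<'E'
from scipy.spatial.transform import Rotation as R
def wrist(robot,name):
    o=robot.observe();c=robot.read_camera("wrist")
    T=np.eye(4);T[:3,:3]=R.from_euler("xyz",o["tool_rot"]).as_matrix();T[:3,3]=o["tool_pos"];T=T@c["hand_eye"]
    cv2.imwrite(f"pics/{name}.png",c["image"][...,::-1]);np.savez(name+".npz",T=T,**c)
    print({k:np.round(o[k],4).tolist() for k in("time","tool_pos","tool_rot","contact_force","opening")});return c,T
E
python3 - <<'E'
from cell import robot
from h import *
wrist(robot,"w1")
E
```

```text
{'time': 2.4, 'tool_pos': [0.5252, -0.0623, 0.1887], 'tool_rot': [3.1411, 0.0009, -0.1531], 'contact_force': [-0.0383, -0.5046, 0.1639], 'opening': 0.0006}
```

View pics/w1.png

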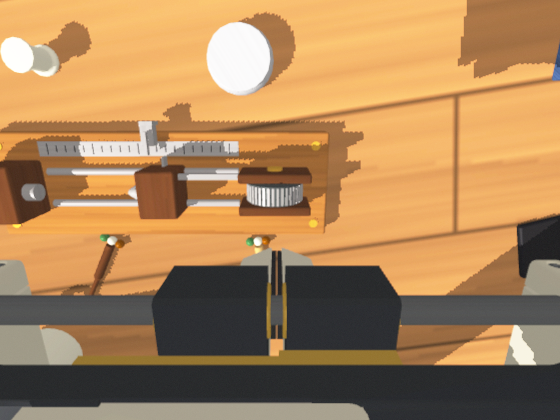

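The wrist view shows the wheel at px (246–302, 178–206) between its cheeks, the tailstock at (137–187, 167–217) and the clip at (148,130), with the bed aligned to the image. I'll enlarge the pointer area and measure.

```bash
python3 - <<'E'
from h import *
c=dict(np.load("w1.npz"));T=c["T"];im=c["image"]
P=cloud(c,T)
cv2.imwrite("pics/w1z.png",cv2.resize(im[110:225,120:320],None,fx=4,fy=4,interpolation=cv2.INTER_CUBIC)[...,::-1])
# bed edges at z=.022: right end & lower/upper corners by eye
for u,v in [(328,132),(325,232),(10,232)]: print("bed",ray(c,T,u,v,.022).round(4))
for u,v in [(238,168.5),(311,168.5),(240,214),(311,214)]: print("cheek top",ray(c,T,u,v,.068).round(4),P[int(v)+ (2 if v<190 else -6),u if u<250 else u-2].round(4))
z=P[...,2]; m=np.zeros_like(z,bool);m[175:212,240:310]=1;m&=(z>.0715)
v,u=np.nonzero(m);print("wheel",u.min(),u.max(),v.min(),v.max(),P[m].mean(0),P[m][:,2].max())
m=np.zeros_like(z,bool);m[110:230,0:325]=1;m&=(z>.012)&(z<.1)
print(cv2.minAreaRect(P[m&(abs(z-.022)<.004)][:,:2].astype(np.float32)))
E
```

```text
bed [ 0.5728 -0.1275  0.022 ]
bed [ 0.4574 -0.1117  0.022 ]
bed [0.5149 0.2604 0.022 ]
cheek top [ 0.5554 -0.0297  0.068 ] [ 0.5485 -0.0244  0.0332]
cheek top [ 0.5445 -0.1006  0.068 ] [ 0.5389 -0.1002  0.0451]
cheek top [ 0.5089 -0.0229  0.068 ] [ 0.5157 -0.0244  0.0695]
cheek top [ 0.4978 -0.0949  0.068 ] [ 0.5046 -0.0937  0.0682]
wheel 254 302 176 211 [ 0.52435681 -0.06140632  0.07689853] 0.3847268122752284
((0.5513786673545837, 0.06685315072536469), (0.3790179193019867, 0.1246882975101471), 81.17765045166016)
```

View pics/w1z.png

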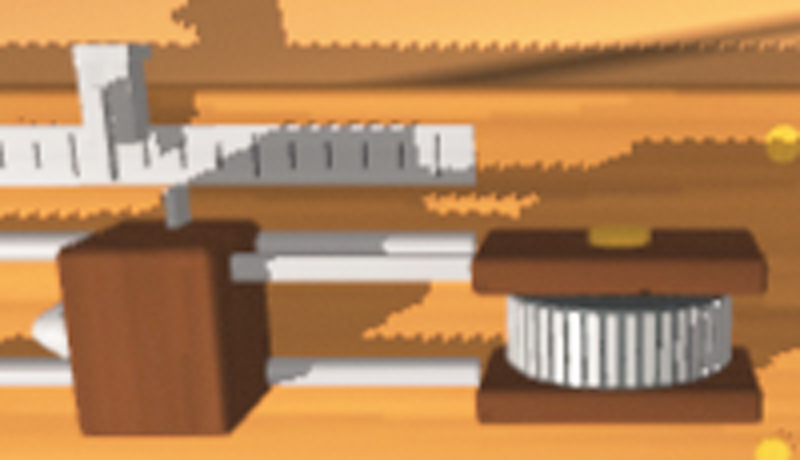

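Pointer blade at px (164,161); the mark blade is unclear from this angle, so I move over it for a straight-down look. The TCP was already over the rim top at about (0.526, -0.062).

>>> {"name": "move_arm", "arguments": {
  "motion": [
    [0,-0.5,0,0,0,0],
    [0,-1,0,0,0,0],
    [0,-1,0,0,0,0],
    [0,-1,0,0,0,0]
  ]
}}

```text
time: 2.95
tool_pos: [0.5407, 0.0364, 0.1891]
tool_rot: [3.141, -0.0, -0.153]
contact_force: [-0.6, 0.0, -0.9]
opening: 0.0005
grip_force: 0.0
```

```bash
python3 - <<'E'
from cell import robot
from h import *
c,T=wrist(robot,"w2")
yw=np.array([.153,.988]);o=np.array([.5265,-.062])+.130*yw
# predicted px of pointer region: winder (36,0..30)
xw=np.array([.988,-.153])
u,v=proj(c,T,np.r_[o+.036*xw+0.0*yw,.04]);print(u,v)
u,v=int(u),int(v);print("crop origin",u-70,v-50)
cv2.imwrite("pics/w2z.png",cv2.resize(c["image"][v-50:v+50,u-70:u+70],None,fx=5,fy=5,interpolation=cv2.INTER_CUBIC)[...,::-1])
E
```

```text
{'time': 2.95, 'tool_pos': [0.5407, 0.0364, 0.1891], 'tool_rot': [3.1409, -0.0001, -0.1535], 'contact_force': [-0.6161, 0.0018, -0.9043], 'opening': 0.0005}
246.53262798329246 152.61200623746998
crop origin 176 102
```

View pics/w2z.png

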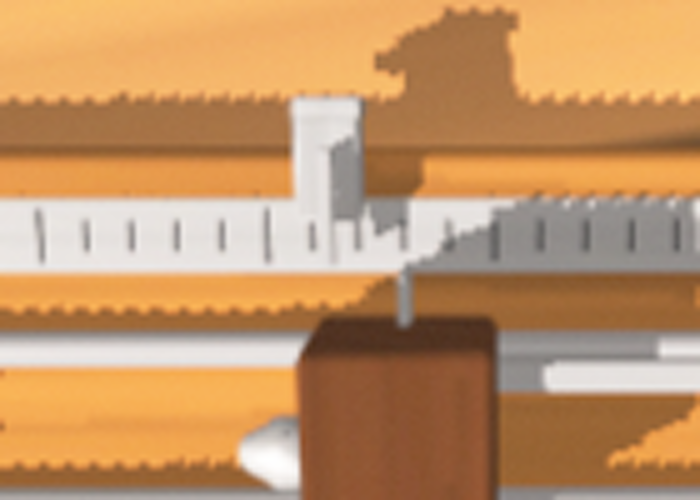

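The pointer tip is at crop (404,270), px (256.8,156). The mark blade tip is at about crop (333,260), px (242.6,154).

```bash
python3 - <<'E'
from h import *
c=dict(np.load("w2.npz"));T=c["T"];yw=np.array([.153,.988])
a=ray(c,T,256.8,156,.04);b=ray(c,T,242.6,154,.04);print(a,b,(b-a)[:2]@yw)
q=lambda p:(p[:2]-np.array([.5465,.0664])).dot(np.array([.988,-.153])); print(q(a),q(b))
g=c["image"].astype(int)
for v in(148,150,152,153,154,155,156,158,160,162): print(v,g[v,236:262].sum(-1)//3)
E
```

```text
[0.57679226 0.05082313 0.04      ] [0.58116136 0.06530222 0.04      ] 0.014973811526828078
0.03231201486102156 0.0344133830897785
148 [224 205 157 214 226 218 191 215 223 223 206 156 200 222 206 141 160 197
 207 208 159 191 223 223 223 223]
150 [224 207 155 201 226 217 193 211 223 224 207 154 195 224 225 224 224 224
 224 211 162 186 224 225 223 224]
152 [226 220 205 218 225 219 196 207 225 225 220 206 217 225 225 225 225 225
 225 221 208 214 225 225 225 226]
153 [227 227 227 226 225 219 197 206 227 227 226 227 227 227 226 227 226 226
 226 227 226 227 227 218 185 184]
154 [227 228 227 226 226 221 204 211 227 228 227 228 228 228 228 228 228 227
 227 227 220 187 185 175 144 144]
155 [227 226 227 227 226 224 220 222 227 227 227 227 227 226 226 226 227 226
 226 223 200 140 140 144 142 142]
156 [196 197 197 196 196 196 195 196 196 196 195 194 196 195 194 194 194 194
 193 185 155 129 123 119 119 121]
158 [158 159 156 157 158 158 159 158 157 156 158 158 159 157 145 119 111  94
 101 136 162 133 109  94  92  95]
160 [162 162 161 162 161 161 161 161 161 162 161 161 154 120 102 102 103 102
 106 123 142 134 116 103 104 104]
162 [150 167 167 160 137 150 167 167 161 139 138 131 107 107 108 107 108 108
 110 124 139 134 115 107 108 108]
```

>>> {"name": "move_arm", "arguments": {
  "motion": [
    [0,0.5,0.3,0,0,0],
    [0,0.7,0.6,0,0,0],
    [0,1,1,0,0,0],
    [0,1,1,0,0,0]
  ]
}}

```text
time: 3.5
tool_pos: [0.5231, -0.0638, 0.0866]
tool_rot: [-3.141, 0.006, -0.158]
contact_force: [-0.3, 0.2, -0.3]
opening: 0.0007
grip_force: 0.0
```

>>> {"name": "move_arm", "arguments": {
  "motion": [
    [0,0.12,0.05,0,0,0],
    [0,0.12,0.1,0,0,0],
    [0,0.12,0.1,0,0,0],
    [0,0.12,0.1,0,0,0]
  ]
}}

```text
time: 4.0
tool_pos: [0.5242, -0.0728, 0.0795]
tool_rot: [3.141, -0.001, -0.152]
contact_force: [-0.1, 0.7, -0.3]
opening: 0.0005
grip_force: 0.0
```

>>> {"name": "move_arm", "arguments": {
  "motion": [
    [0,0,0.02,0,0,0],
    [0,0,0.04,0,0,0],
    [0,0,0.045,0,0,0],
    [0,0,0.045,0,0,0]
  ]
}}

```text
time: 4.5
tool_pos: [0.5239, -0.0732, 0.0744]
tool_rot: [3.142, 0.0, -0.153]
contact_force: [-0.4, 1.0, -0.8]
opening: 0.0009
grip_force: 0.0
```

>>> {"name": "move_arm", "arguments": {
  "motion": [
    [0,0,0.01,0,0,0],
    [0,0,0.01,0,0,0]
  ]
}}

```text
time: 4.75
tool_pos: [0.5239, -0.0732, 0.0735]
tool_rot: [3.142, 0.0, -0.153]
contact_force: [0.9, -0.1, -0.2]
opening: 0.0003
grip_force: 0.0
```

>>> {"name": "move_arm", "arguments": {
  "motion": [
    [0,0,0.01,0,0,0],
    [0,0,0.01,0,0,0]
  ]
}}

```text
time: 5.0
tool_pos: [0.5238, -0.0732, 0.0724]
tool_rot: [3.142, 0.0, -0.153]
contact_force: [0.0, 0.0, 0.1]
opening: 0.0
grip_force: 0.0
```

>>> {"name": "move_arm", "arguments": {
  "motion": [
    [0,0,-0.06,0,0,0],
    [0,-0.06,-0.06,0,0,0],
    [0,-0.06,-0.03,0,0,0],
    [0,-0.06,-0.025,0,0,0],
    [0,-0.06,-0.025,0,0,0]
  ]
}}

```text
time: 5.62
tool_pos: [0.5247, -0.0673, 0.0748]
tool_rot: [3.141, 0.0, -0.153]
contact_force: [-0.3, -0.2, 0.1]
opening: 0.0003
grip_force: 0.0
```

>>> {"name": "move_arm", "arguments": {
  "motion": [
    [0,0,0.01,0,0,0],
    [0,0,0.01,0,0,0]
  ]
}}

```text
time: 5.88
tool_pos: [0.5247, -0.0673, 0.0739]
tool_rot: [3.142, 0.0, -0.153]
contact_force: [-0.9, -0.7, -0.3]
opening: 0.0006
grip_force: 0.0
```

>>> {"name": "move_arm", "arguments": {
  "motion": [
    [0,0,0.01,0,0,0],
    [0,0,0.01,0,0,0]
  ]
}}

```text
time: 6.12
tool_pos: [0.5247, -0.0673, 0.0729]
tool_rot: [3.142, 0.0, -0.153]
contact_force: [0.6, 0.9, 0.3]
opening: 0.0004
grip_force: 0.0
```

>>> {"name": "move_arm", "arguments": {
  "motion": [
    [0,0,0.005,0,0,0],
    [0,0,0.005,0,0,0]
  ]
}}

```text
time: 6.38
tool_pos: [0.5248, -0.0673, 0.0725]
tool_rot: [3.142, 0.0, -0.153]
contact_force: [-0.3, 0.3, 0.5]
opening: 0.0008
grip_force: 0.0
```

```bash
python3 - <<'E'
from cell import robot
from h import *
c,T=wrist(robot,"w3")
cv2.imwrite("pics/w3z.png",cv2.resize(c["image"][60:360,90:460],None,fx=2,fy=2)[...,::-1])
E
```

```text
{'time': 6.375, 'tool_pos': [0.5248, -0.0673, 0.0725], 'tool_rot': [3.1415, 0.0, -0.1532], 'contact_force': [-0.2788, 0.2631, 0.4599], 'opening': 0.0008}
```

View pics/w3z.png

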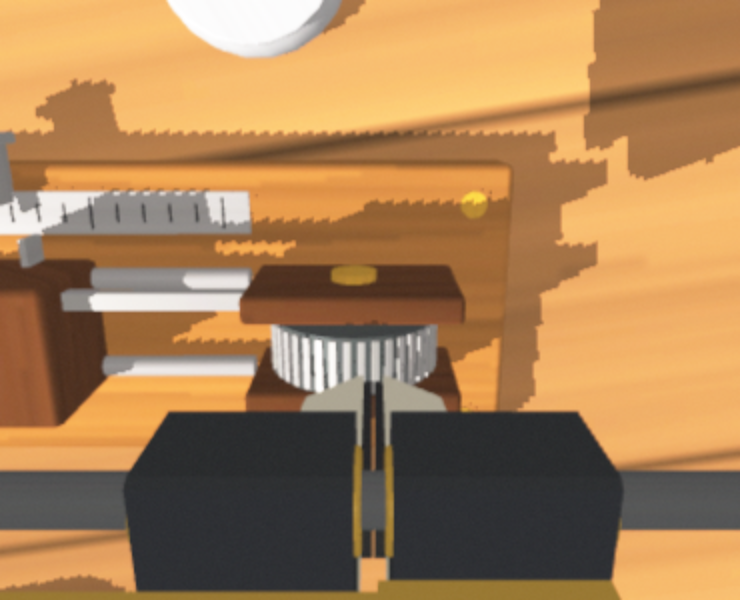

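The wheel sits at crop (272–437, 320–390), with its centre about 9 px (4–5 mm) to the winder's +y of the fingers. The fingertips' front edge is near crop (375,380), near the wheel's near rim edge. I'll check with depth.

```bash
python3 - <<'E'
from h import *
c=dict(np.load("w3.npz"));T=c["T"];P=cloud(c,T)
tcp=np.array([.5248,-.0673,.0725]);xw=np.array([.988,-.153]);yw=np.array([.153,.988])
print("tcp px",proj(c,T,tcp),"rim px",proj(c,T,[.5265,-.062,.075]))
Q=P-tcp;X=Q[...,:2]@xw;Y=Q[...,:2]@yw;Z=P[...,2]
print("u=255,262,270,275,280,285,290 rows 190..275: (X,Y,Z mm)")
for v in list(range(190,202,2))+list(range(218,272,4)):
    print(v,[tuple(np.round(np.array([X[v,u],Y[v,u],Z[v,u]])*1e3).astype(int).tolist()) for u in(235,250,262,270,275,280,288,300)])
E
```

```text
tcp px [275.33115776 238.48171876] rim px [266.76656029 238.69098466]
u=255,262,270,275,280,285,290 rows 190..275: (X,Y,Z mm)
190 [(20, 32, 22), (20, 20, 23), (20, 10, 23), (20, 4, 22), (20, 0, 21), (20, -4, 22), (20, -10, 23), (20, -19, 22)]
192 [(20, 31, 26), (20, 20, 26), (20, 10, 26), (23, 4, 38), (20, 0, 26), (20, -4, 27), (20, -10, 26), (20, -19, 26)]
194 [(20, 30, 32), (19, 19, 32), (22, 10, 43), (23, 4, 44), (22, 0, 44), (20, -3, 34), (20, -9, 33), (20, -18, 32)]
196 [(20, 30, 38), (20, 19, 38), (22, 9, 49), (23, 4, 51), (23, 0, 50), (20, -3, 39), (20, -9, 39), (20, -18, 38)]
198 [(20, 29, 45), (20, 18, 45), (22, 9, 53), (22, 4, 54), (22, 0, 51), (20, -3, 44), (19, -9, 43), (20, -18, 44)]
200 [(19, 28, 49), (19, 18, 49), (21, 9, 53), (21, 4, 53), (20, 0, 52), (20, -3, 50), (20, -9, 50), (20, -17, 49)]
218 [(13, 26, 68), (13, 16, 69), (13, 9, 69), (13, 3, 68), (13, 0, 69), (12, -3, 68), (13, -8, 69), (12, -16, 68)]
222 [(8, 27, 62), (8, 17, 62), (8, 9, 62), (7, 4, 61), (8, 0, 62), (8, -3, 62), (8, -9, 62), (8, -17, 62)]
226 [(6, 27, 66), (7, 17, 69), (7, 9, 69), (8, 3, 70), (7
[... 623 characters left out ...]
 (-8, 17, 74), (-7, 9, 75), (11, 3, 114), (9, 0, 111), (9, -3, 110), (10, -7, 114), (-14, -17, 59)]
254 [(-14, 28, 66), (-10, 17, 75), (10, 7, 119), (11, 3, 119), (9, 0, 116), (9, -2, 116), (11, -6, 120), (11, -12, 120)]
258 [(-16, 27, 68), (11, 12, 124), (10, 6, 124), (11, 3, 125), (9, 0, 121), (9, -2, 121), (11, -6, 124), (10, -12, 124)]
262 [(-19, 27, 68), (10, 12, 127), (10, 6, 128), (10, 2, 127), (9, 0, 125), (9, -2, 125), (10, -6, 128), (11, -12, 129)]
266 [(35, 12, 181), (36, 7, 182), (35, 4, 181), (11, 2, 132), (9, 0, 130), (9, -2, 129), (36, -4, 183), (36, -7, 182)]
270 [(36, 11, 184), (36, 7, 185), (36, 4, 185), (11, 2, 137), (9, 0, 134), (9, -2, 133), (36, -4, 184), (36, -7, 184)]
```

Depth shows the wheel's rim top about 8 mm to +y of the TCP. The visible fingertips end at z of about 0.108, so they are roughly 35 mm higher than the TCP reading implies. This explains the missing contact, so I go down in small steps and watch the force.

>>> {"name": "move_arm", "arguments": {
  "motion": [
    [0,0,0.07,0,0,0],
    [0,0,0.14,0,0,0],
    [0,0,0.2,0,0,0],
    [0,0,0.24,0,0,0],
    [0,0,0.24,0,0,0]
  ]
}}

```text
time: 7.05
tool_pos: [0.5246, -0.0672, 0.0481]
tool_rot: [-3.142, 0.001, -0.153]
contact_force: [-0.0, 0.3, 0.7]
opening: 0.0007
grip_force: 0.0
```

```bash
python3 - <<'E'
from cell import robot
from h import *
c,T=wrist(robot,"w4");P=cloud(c,T)
o=robot.observe();tcp=o["tool_pos"];xw=np.array([.988,-.153]);yw=np.array([.153,.988])
Q=P-tcp;X=Q[...,:2]@xw;Y=Q[...,:2]@yw;Z=P[...,2]
for v in range(232,264,2):
    print(v,[tuple(np.round(np.array([X[v,u],Y[v,u],Z[v,u]])*1e3).astype(int).tolist()) for u in(250,262,270,275,280,288,300)])
c=robot.read_camera("top");P=cloud(c,c["extrinsics"]);q=P-tcp
E
```

```text
{'time': 7.05, 'tool_pos': [0.5246, -0.0672, 0.0481], 'tool_rot': [-3.1416, 0.0007, -0.1532], 'contact_force': [-0.0178, 0.3016, 0.67], 'opening': 0.0007}
232 [(12, 15, 69), (12, 8, 69), (12, 3, 68), (12, 0, 69), (12, -3, 68), (12, -7, 69), (12, -14, 69)]
234 [(11, 15, 68), (11, 8, 69), (11, 3, 68), (11, 0, 69), (11, -3, 69), (11, -7, 68), (11, -14, 69)]
236 [(8, 15, 63), (8, 8, 63), (8, 3, 63), (7, 0, 63), (7, -3, 63), (7, -8, 62), (8, -15, 64)]
238 [(8, 15, 68), (8, 8, 66), (7, 3, 65), (7, 0, 66), (8, -3, 66), (8, -7, 67), (7, -15, 66)]
240 [(8, 15, 70), (8, 8, 70), (8, 3, 70), (8, 0, 70), (7, -3, 69), (8, -7, 70), (6, -15, 66)]
242 [(7, 15, 72), (7, 8, 72), (8, 3, 72), (8, 0, 73), (7, -3, 72), (7, -7, 71), (5, -15, 67)]
244 [(7, 14, 73), (7, 8, 74), (7, 3, 73), (6, 0, 73), (6, -3, 73), (6, -7, 71), (4, -15, 67)]
246 [(5, 14, 73), (6, 8, 75), (6, 3, 75), (6, 0, 74), (5, -3, 73), (4, -7, 71), (2, -15, 66)]
248 [(4, 15, 72), (5, 8, 75), (11, 3, 88), (4, 0, 73), (4, -3, 73), (3, -7, 71), (2, -15, 68)]
250 [(2, 15, 72), (4, 8, 75), (10, 3, 90), (9, 0, 86), (9, -3, 86), (10, -7, 90), (0, -15, 67)]
252 [(2, 15, 73), (10, 7, 92), (10, 3, 91), (9, 0, 89), (9, -2, 88), (11, -7, 93), (-2, -15, 64)]
254 [(0, 15, 72), (11, 7, 95), (10, 3, 95), (9, 0, 91), (9, -2, 92), (10, -6, 95), (11, -12, 96)]
256 [(10, 13, 97), (10, 7, 97), (10, 3, 97), (9, 0, 94), (9, -2, 95), (10, -6, 96), (11, -12, 97)]
258 [(10, 12, 99), (10, 7, 99), (10, 3, 98), (9, 0, 96), (9, -2, 97), (11, -6, 100), (10, -12, 99)]
260 [(10, 12, 102), (10, 6, 100), (10, 3, 101), (8, 0, 97), (9, -2, 99), (10, -6, 101), (10, -12, 101)]
262 [(11, 12, 104), (10, 6, 103), (10, 2, 104), (9, 0, 100), (9, -2, 101), (11, -6, 104), (10, -12, 104)]
```

>>> {"name": "move_arm", "arguments": {
  "motion": [
    [0,0,0.04,0,0,0],
    [0,0,0.08,0,0,0],
    [0,0,0.09,0,0,0],
    [0,0,0.09,0,0,0]
  ]
}}

```text
time: 7.65
tool_pos: [0.5247, -0.0673, 0.0394]
tool_rot: [3.142, 0.0, -0.153]
contact_force: [-0.2, 0.1, -0.4]
opening: 0.0004
grip_force: 0.0
```

>>> {"name": "move_arm", "arguments": {
  "motion": [
    [0,0,0.01,0,0,0],
    [0,0,0.01,0,0,0]
  ]
}}

```text
time: 7.9
tool_pos: [0.5248, -0.0673, 0.0385]
tool_rot: [3.142, 0.0, -0.153]
contact_force: [-0.8, 0.1, -1.1]
opening: 0.0001
grip_force: 0.0
```

>>> {"name": "move_arm", "arguments": {
  "motion": [
    [0,0,0.01,0,0,0],
    [0,0,0.01,0,0,0]
  ]
}}

```text
time: 8.15
tool_pos: [0.5248, -0.0673, 0.0375]
tool_rot: [3.142, 0.0, -0.153]
contact_force: [-1.2, -0.5, -0.3]
opening: 0.0008
grip_force: 0.0
```

>>> {"name": "move_arm", "arguments": {
  "motion": [
    [0,0,0.01,0,0,0],
    [0,0,0.01,0,0,0]
  ]
}}

```text
time: 8.4
tool_pos: [0.5249, -0.0674, 0.0371]
tool_rot: [3.141, -0.001, -0.153]
contact_force: [-1.8, -1.1, 5.9]
opening: 0.0005
grip_force: 2.8
```

>>> {"name": "move_arm", "arguments": {
  "motion": [
    [0,0,0.01,0,0,0],
    [0,0,0.01,0,0,0]
  ]
}}

```text
time: 8.65
tool_pos: [0.525, -0.0676, 0.0369]
tool_rot: [3.141, -0.001, -0.153]
contact_force: [-5.2, -0.5, 13.0]
opening: 0.0008
grip_force: 6.1
```

>>> {"name": "move_arm", "arguments": {
  "motion": [
    [0,0,-0.006,0,0,0],
    [0,-0.02,-0.009,0,0,0],
    [0,-0.04,-0.011,0,0,0]
  ]
}}

```text
time: 9.02
tool_pos: [0.5255, -0.0638, 0.0374]
tool_rot: [3.141, -0.001, -0.153]
contact_force: [-2.0, -2.0, 6.1]
opening: 0.0003
grip_force: 3.3
```

>>> {"name": "move_arm", "arguments": {
  "motion": [
    [0,-0.02,-0.002,0,0,0],
    [0,-0.04,-0.002,0,0,0]
  ]
}}

```text
time: 9.28
tool_pos: [0.5261, -0.0597, 0.0375]
tool_rot: [3.141, -0.001, -0.153]
contact_force: [-2.2, -0.2, 5.2]
opening: 0.0001
grip_force: 2.9
```

>>> {"name": "move_arm", "arguments": {
  "motion": [
    [0,-0.02,0,0,0,0],
    [0,-0.04,0.001,0,0,0]
  ]
}}

```text
time: 9.52
tool_pos: [0.5268, -0.0557, 0.0373]
tool_rot: [3.141, -0.001, -0.153]
contact_force: [-2.6, -0.8, 5.1]
opening: 0.0005
grip_force: 2.7
```

>>> {"name": "move_arm", "arguments": {
  "motion": [
    [0,-0.02,0,0,0,0],
    [0,-0.04,0,0,0,0],
    [0,-0.06,0,0,0,0]
  ]
}}

```text
time: 9.9
tool_pos: [0.5276, -0.0494, 0.0366]
tool_rot: [-3.142, -0.0, -0.153]
contact_force: [0.2, 0.1, 1.3]
opening: 0.0005
grip_force: 0.1
```

```bash
python3 - <<'E'
from cell import robot
from h import *
c,T=wrist(robot,"w5")
yw=np.array([.153,.988]);xw=np.array([.988,-.153]);o=np.array([.526,-.0594])+.130*yw
u,v=[int(a) for a in proj(c,T,np.r_[o+.036*xw,.04])];print("crop origin",u-70,v-50)
u=max(u,70)
cv2.imwrite("pics/w5z.png",cv2.resize(c["image"][v-50:v+50,u-70:u+70],None,fx=5,fy=5,interpolation=cv2.INTER_CUBIC)[...,::-1])
E
```

```text
{'time': 9.9, 'tool_pos': [0.5276, -0.0494, 0.0366], 'tool_rot': [-3.1416, -0.0001, -0.1533], 'contact_force': [0.2351, 0.0839, 1.3309], 'opening': 0.0005}
crop origin 8 135
```

View pics/w5z.png

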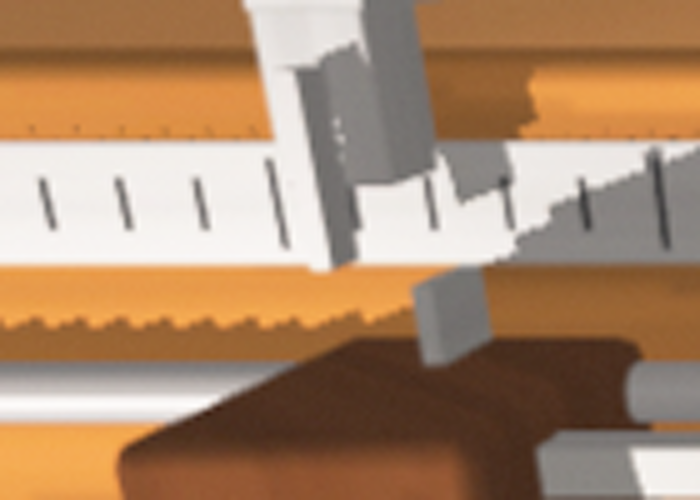

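Contact was lost at the end of the stroke, as expected beyond the top. The mark blade's tip is at crop (319,268) and the pointer tip at crop (424,286), with 22 px per 2.5 mm blade.

```bash
python3 - <<'E'
from h import *
c=dict(np.load("w5.npz"));T=c["T"];yw=np.array([.153,.988])
P=cloud(c,T);f=lambda x,y:(8+x/5-.4,135+y/5-.4)
for q in[(319,262),(428,325)]:
    u,v=f(*q);print(P[int(round(v)),int(round(u))])
for z in(.04,.044,.048):
    a=ray(c,T,*f(424,287),z);b=ray(c,T,*f(319,268),z);print(z,(b-a)[:2]@yw,b)
print("blade w",(ray(c,T,*f(308,268),.042)-ray(c,T,*f(330,268),.042))[:2]@yw)
E
```

```text
[0.58130401 0.06798518 0.04015553]
[0.57129717 0.05766037 0.03969911]
0.04 0.012383205976827428 [0.58052877 0.06810212 0.04      ]
0.044 0.01212620386423375 [0.5810629 0.0654032 0.044    ]
0.048 0.011869201751640026 [0.58159704 0.06270429 0.048     ]
blade w 0.00265010342779991
```

About 12.2 mm remain (46 mm of rim). Each stroke of about 16 mm gives roughly 4.3 mm.

>>> {"name": "move_arm", "arguments": {
  "motion": [
    [0,0,-0.06,0,0,0],
    [0,0.18,-0.06,0,0,0],
    [0,0.18,-0.06,0,0,0],
    [0,0.18,-0.02,0,0,0],
    [0,0.18,0,0,0,0],
    [0,0.18,0,0,0,0],
    [0,0.14,0,0,0,0],
    [0,0.11,0,0,0,0],
    [0,0.08,0,0,0,0],
    [0,0.05,0,0,0,0],
    [0,0.02,0,0,0,0]
  ]
}}

```text
time: 11.32
tool_pos: [0.5272, -0.0513, 0.0369]
tool_rot: [3.141, -0.0, -0.153]
contact_force: [-1.1, -1.0, 2.5]
opening: 0.0003
grip_force: 0.9
```

```bash
python3 - <<'E'
from cell import robot
from h import *
c,T=wrist(robot,"w6")
c5=dict(np.load("w5.npz"))
yw=np.array([.153,.988]);xw=np.array([.988,-.153])
# pointer by depth: points z .035-.045, winder x 27..34, print y in winder frame relative to mark points
def meas(c,T):
    P=cloud(c,T);d=P[...,:2]-np.array([.5465-.0005,.069]);X=d@xw;Y=d@yw;Z=P[...,2]
    m=(Z>.033)&(Z<.046)&(abs(Y)<.05);g=c["image"].mean(-1)
    a=m&(X>.0275)&(X<.034);b=m&(X>.0375)&(X<.043)
    for k in(a,b): print(k.sum(),Y[k].round(4).min() if k.any() else 0,np.median(Y[k]).round(4),Y[k].max().round(4))
meas(c5,c5["T"]);meas(c,T)
E
```

```text
{'time': 11.325, 'tool_pos': [0.5272, -0.0513, 0.0369], 'tool_rot': [3.1412, -0.0001, -0.1528], 'contact_force': [-1.1131, -0.9914, 2.4716], 'opening': 0.0003}
94 -0.0101 -0.0092 -0.0059
92 0.0015 0.0026 0.0052
96 -0.006 -0.0047 -0.002
93 0.0013 0.0026 0.0054
```

Depth tracks it: pointer moved 4.5 mm, gap now about 7.3 mm. Another stroke.

>>> {"name": "move_arm", "arguments": {
  "motion": [
    [0,0,-0.06,0,0,0],
    [0,0.16,-0.06,0,0,0],
    [0,0.16,-0.06,0,0,0],
    [0,0.16,-0.02,0,0,0],
    [0,0.16,0,0,0,0],
    [0,0.16,0,0,0,0],
    [0,0.12,0,0,0,0],
    [0,0.09,0,0,0,0],
    [0,0.06,0,0,0,0],
    [0,0.03,0,0,0,0],
    [0,0,0,0,0,0]
  ]
}}

```text
time: 12.75
tool_pos: [0.5272, -0.0514, 0.0369]
tool_rot: [3.141, -0.0, -0.153]
contact_force: [-1.4, -0.7, 1.8]
opening: 0.0003
grip_force: 0.9
```

```bash
cat >>h.py <<'E'
yw=np.array([.153,.988]);xw=np.array([.988,-.153])
def meas(c,T):
    P=cloud(c,T);d=P[...,:2]-np.array([.546,.069]);X=d@xw;Y=d@yw;Z=P[...,2]
    m=(Z>.033)&(Z<.046)&(abs(Y)<.05)
    for k in(m&(X>.0275)&(X<.034),m&(X>.0375)&(X<.043)): print(k.sum(),Y[k].min().round(4),np.median(Y[k]).round(4),Y[k].max().round(4))
E
python3 - <<'E'
from cell import robot
from h import *
meas(*wrist(robot,"w7"))
E
```

```text
{'time': 12.75, 'tool_pos': [0.5272, -0.0514, 0.0369], 'tool_rot': [3.1412, -0.0001, -0.1529], 'contact_force': [-1.4127, -0.6549, 1.8308], 'opening': 0.0003}
97 -0.0015 -0.0003 0.0022
89 0.0017 0.0027 0.0055
```

Gap is about 3 mm, so an 11 mm stroke comes next. Then I lift and move over to look from above.

>>> {"name": "move_arm", "arguments": {
  "motion": [
    [0,0,-0.06,0,0,0],
    [0,0.16,-0.06,0,0,0],
    [0,0.16,-0.06,0,0,0],
    [0,0.16,-0.02,0,0,0],
    [0,0.16,0,0,0,0],
    [0,0.16,0,0,0,0],
    [0,0.12,0,0,0,0],
    [0,0.09,0,0,0,0],
    [0,0.06,0,0,0,0],
    [0,0.05,0,0,0,0],
    [0,0.05,-0.03,0,0,0],
    [0,0.05,-0.1,0,0,0]
  ]
}}

```text
time: 14.3
tool_pos: [0.5261, -0.0562, 0.0465]
tool_rot: [-3.142, 0.001, -0.153]
contact_force: [0.1, -0.4, -0.2]
opening: 0.0004
grip_force: 0.0
```

>>> {"name": "move_arm", "arguments": {
  "motion": [
    [0,0,-0.5,0,0,0],
    [0,0,-0.9,0,0,0],
    [0,-0.5,-1,0,0,0],
    [0,-1,-1,0,0,0],
    [0,-1,-1,0,0,0],
    [0,-1,-1,0,0,0]
  ]
}}

```text
time: 15.05
tool_pos: [0.5415, 0.0422, 0.1466]
tool_rot: [3.141, 0.0, -0.152]
contact_force: [0.2, -0.9, 0.3]
opening: 0.0005
grip_force: 0.0
```

```bash
python3 - <<'E'
from cell import robot
from h import *
c,T=wrist(robot,"w8");meas(c,T)
u,v=[int(a) for a in proj(c,T,[.58,.065,.04])];print("crop origin",u-70,v-50)
cv2.imwrite("pics/w8z.png",cv2.resize(c["image"][v-50:v+50,u-70:u+70],None,fx=5,fy=5,interpolation=cv2.INTER_CUBIC)[...,::-1])
E
```

```text
{'time': 15.05, 'tool_pos': [0.5415, 0.0422, 0.1466], 'tool_rot': [3.1411, 0.0004, -0.1524], 'contact_force': [0.2289, -0.8649, 0.3345], 'opening': 0.0005}
20 0.0023 0.0033 0.0047
18 0.0021 0.003 0.004
crop origin 175 110
```

View pics/w8z.png

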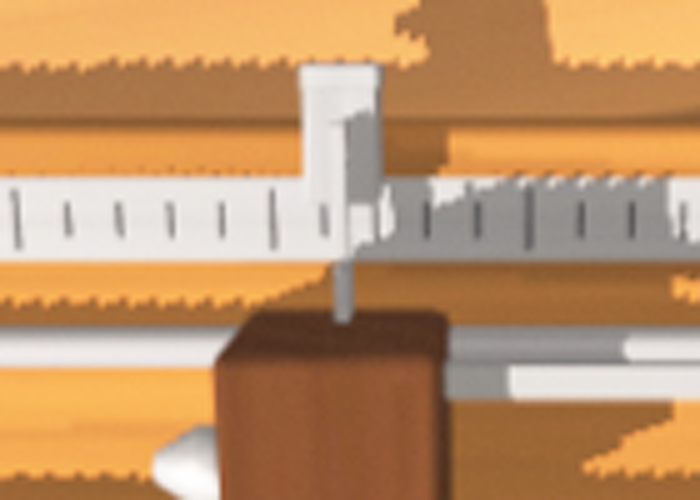

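The pointer at crop (343,290) continues straight into the mark blade at crop (341,240), with the depth medians 0.3 mm apart. The hand is clear, so I'm handing in.

```bash
python3 -c "
from cell import robot
print(robot.hand_in())"
```

```text
the job is handed in; nothing more can be done
None
```

Job handed in: I rolled the wheel in four light strokes until the pointer was in line with the gauge mark (about 0.3 mm apart by the wrist camera's depth), with the hand clear, though hand-in returned no verdict.

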